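Turn the parked bike's plaque to red

TASK

The parking board on the console has one reversible plaque per bay: green up means free, red up means taken. A key lies in the dish on the robot side of the bay whose motorbike is in: turn that bay's plaque over (you can stand it on edge in the letter rack to change your grip) and lay it gently back, flat, centred and square on its own bay with its red face up. Leave the other plaque, the key and everything else on the console where they are.

Things in the scene. Friction and masses are not known exactly. Their poses are not given: they have to be found in the camera images.
- board: fixed dark wooden parking board, 220 (x) x 280 (y) x 10 mm, origin under its centre; the key dishes are along its near side (-x), towards the robot. Two bays side by side along y, each a raised pale pad 40 (x) x 90 (y) x 10 mm high under a plaque, which overhangs the pad by 10 mm on each long side, so fingers can reach past it
- left_bay (a point): centre of the top of the left bay's pad (the bay at the board's +y, on the robot's left), 20 mm above the console; axes are the board's
- right_bay (a point): the same for the right bay (board's -y)
- left_key_spot (a point): place of the key dish that belongs to the left bay, on the board's top (10 mm above the console), 115 mm from the bay towards -x of the board
- right_key_spot (a point): the same for the right bay
- key: motorbike key with round black head and orange tag, 54 mm long, 6 mm thick, origin at the middle of its underside, lying in one of the two white square dishes (70 x 70 x 12 mm); the other dish is empty
- plaque_left: reversible wooden plaque that starts on the left bay: 60 (its x) x 100 (its y) x 12 mm (z), 50 to 100 g. Origin at the centre of its red face; its z axis points out through the green face (white disc on it; the red face has a white bar). At the start green is up. The side faces are plain wood
- plaque_left_mid (a point): centre of the left plaque (mid-thickness), axes as the plaque's
- plaque_right: reversible wooden plaque that starts on the right bay: 60 (its x) x 100 (its y) x 12 mm (z), 50 to 100 g. Origin at the centre of its red face; its z axis points out through the green face (white disc on it; the red face has a white bar). At the start green is up. The side faces are plain wood
- plaque_right_mid (a point): centre of the right plaque (mid-thickness), axes as the plaque's
- rack: fixed wooden letter rack, foot 44 (x) x 90 (y) x 8 mm, origin under its centre. Two walls, 40 mm long in x, up to 67 mm above the console, form one slot along x: 17 mm wide at its floor, flaring 10 degrees each side to 37 mm, ends open. A plaque stood in it on a 60 mm edge (60 mm side along x) leans about 10 degrees on either wall and overhangs both ends by 10 mm
- rack_floor (a point): centre of the slot's floor, 8 mm above the console; axes as the rack's
- candy_tray: round gold candy tray with domed cover, 250 mm across, 125 mm high, origin under its centre; leave alone
- caddy: aluminium tea caddy, 82 mm across, 137 mm high, origin under its centre; leave alone
- pitcher: glass pitcher with handle, 116 mm across, 200 mm high, origin under its centre; leave alone
- cup_a: white ceramic cup on the wooden tray, 74 mm across, 70 mm high, origin under its centre; leave alone
- cup_b: blue ceramic cup on the wooden tray, same size; leave alone
Not all that is in view belongs to the job. Leave any black or purple look-alike of the plaque_right alone.

How it is judged:
At the end, for the whole second after the job is handed in: the plaque of the bay with the key lies red face up and level (within 8 degrees) on its own bay's pad, its centre within 18 mm of the bay's centre and its sides within 0.2 rad of the board's, at rest; the other plaque is still green up within 15 mm of its start (((horizontal distance between key and left_key_spot below 0.04 m and angle between plaque_left's own z axis and vertical above 3 rad and horizontal distance between plaque_left_mid and left_bay below 0.018 m and z of plaque_left_mid in the frame of left_bay between 0.003 and 0.01 m and angle between the x axis of plaque_left and the x axis of board, either way round below 0.2 rad and linear speed of plaque_left below 0.02 m/s and angular speed of plaque_left below 0.1 rad/s and distance of plaque_right_mid from where it was at the start of the episode below 0.015 m and angle between plaque_right's own z axis and vertical below 0.1 rad) or (horizontal distance between key and right_key_spot below 0.04 m and angle between plaque_right's own z axis and vertical above 3 rad and horizontal distance between plaque_right_mid and right_bay below 0.018 m and z of plaque_right_mid in the frame of right_bay between 0.003 and 0.01 m and angle between the x axis of plaque_right and the x axis of board, either way round below 0.2 rad and linear speed of plaque_right below 0.02 m/s and angular speed of plaque_right below 0.1 rad/s and distance of plaque_left_mid from where it was at the start of the episode below 0.015 m and angle between plaque_left's own z axis and vertical below 0.1 rad))); the robot touches nothing.
It fails at once if the plaque of the bay without a key is disturbed (more than 20 mm or tipped) ((horizontal distance between key and left_key_spot below 0.04 m and (distance of plaque_right_mid from where it was at the start of the episode above 0.02 m or angle between plaque_right's own z axis and vertical above 0.3 rad)) or (horizontal distance between key and right_key_spot below 0.04 m and (distance of plaque_left_mid from where it was at the start of the episode above 0.02 m or angle between plaque_left's own z axis and vertical above 0.3 rad))).
It fails at once if the turned plaque is dropped or flopped onto the board instead of laid (faster than 0.5 m/s within 30 mm of its pad) ((angle between plaque_left's own z axis and vertical above 2 rad and horizontal distance between plaque_left_mid and left_bay below 0.06 m and z of plaque_left_mid in the frame of left_bay below 0.036 m and linear speed of plaque_left above 0.5 m/s) or (angle between plaque_right's own z axis and vertical above 2 rad and horizontal distance between plaque_right_mid and right_bay below 0.06 m and z of plaque_right_mid in the frame of right_bay below 0.036 m and linear speed of plaque_right above 0.5 m/s)).
It fails at once if the key is moved more than 20 mm (distance of key from where it was at the start of the episode above 0.02 m).
It fails at once if a plaque is pressed or struck against the board with over 40 N (contact force between any of plaque_left, plaque_right and board above 40 N).
It fails at once if the candy tray, caddy, pitcher or a cup is shifted by more than 30 mm or tipped (distance of any of candy_tray, caddy, pitcher, cup_a, cup_b from where it was at the start of the episode above 0.03 m or angle between any of candy_tray, caddy, pitcher, cup_a, cup_b's own z axis and vertical above 0.4 rad).
It also fails if it takes over 56 s, if anything falls off the work surface, if the arm or the gripper's body presses on something with over 40 N, if the wrist force passes 120 N, or if a joint passes its speed limit or range.

ROBOT

A 7-joint arm with a two-finger parallel gripper is mounted at the origin on the work surface. World frame = base frame: x ahead of the robot, y to its left, z up, the work surface at z = 0. Lengths are in m, angles in rad, forces in N, time in s.
With the tool pointing down it reaches from about 0.425 to 0.825 m from the base axis. Payload 3.6 kg.
Tool frame: the origin (TCP) lies between the finger pads; the fingertips stand 19 mm ahead of it and the grasp point (between the pads) is the TCP (manip.tips_ahead is the distance from the TCP to the fingertips, in m); z points along the fingers, y is the line along which they close (so a half turn about z gives the same grasp; the last joint's range is limited). The gripper opens to 93 mm and grips with 3 to 60 N. Pads are 15 mm wide; open, the fingers measure 128 mm over their backs; the gripper's body (75 mm by 188 mm) begins 65 mm behind the grasp point.
Start: joints at [1.113, 0.615, -0.013, 1.423, 0.008, 1.103, -0.04], TCP at [0.271, -0.591, 0.212] pointing down, gripper open.
Joint ranges: [-3.12, 3.12], [-0.3, 2.06], [-1.34, 1.32], [0.26, 2.42], [-1.36, 4.5], [0.01, 1.98], [-2.84, 2.84]. Speed limits (rad/s): [2.79, 2.79, 3.14, 3.14, 3.14, 3.14, 3.14].

INTERFACE

Orientations are given as a rotation vector (axis times angle).
In Python, from rig import manip gives the robot as it stands.
- The arm moves only by the tool apply_moves, never from a script. Its argument "steps" is text: rows parted by semicolons, each of 5 numbers parted by spaces: the shift along the tool's x, y, z in cm, then the turn about the tool's z in rad, then the gripper's target within -1 to 1 (fully open at 1, half-way at 0, shut at -1). A call has 1 to 8 rows; each row shifts and turns the commanded pose from where the row before left it, along the tool's axes as they then stand; what a row does not reach is not made up. A row lasts 1/10 s, in which the tool goes at most 50 mm and 8.59 degrees, less where a joint would pass 70% of its speed; a pose out of reach is approached as far as the arm can. A call with a gripper value outside its range is refused whole. The fingers move at their own pace and stop on an object; the grip force is fixed at half the most. Time passes only in rows, so rows that do not move let the fingers close. It gives the time, the measured TCP pose, the force, the opening and the grip force at its end, in the units of the state.
- manip.sense(): the state, without advancing time (a new reading comes with each control period).
- manip.read_camera(name): name is "scene" or "top" or "wrist"; returns a dict with "frame" (400x640x3 uint8, red, green, blue), "fx", "fy", "cx", "cy" (pixels), "distortion" ([k1, k2, p1, p2, k3] as OpenCV has them; the pictures are not rectified), "xyz" and "rotation" of the camera in the world; the wrist camera has in their place "tool_from_camera" (4x4, takes a point from camera to tool coordinates, whose origin is the TCP and whose axes are the flange's). Camera axes: x right, y down, z forward; pixel columns grow to the right and rows downward; lengths in m; the calibration is good to about 2 mm. A picture is of the moment at which its call begins: read the wrist's pose just before it. There is no depth.
- manip.job_done(): hands the job in; it is judged then, once.
The state is a dict: "clock": time; "joints": joint angles; "joint_vel": joint speeds; "tau": joint torques, N m; "eef_pos": TCP position; "tool_rot": TCP orientation; "force": force on the tool from outside, world axes, zero at the start; "wrist_torque": the same for the moment, N m; "opening": opening from 0.0 (shut) to 1.0 (fully open); "gripper_force": force on a finger pad.
Only numpy, scipy, OpenCV 4.12 (cv2) and the standard library are available. Lean on these libraries where they do the work, as an engineer would, in place of code of your own. Each camera call takes 0.05 s, during which the arm holds its last target. There are 200 camera calls.

## Working session

There is one attempt and no reset: what is moved stays moved. The work goes in short steps, Python scripts to look and compute and a tool call to move; the robot and the scene stay as the last step left them, time stands still between calls to the robot, and variables do not carry over. Pictures are saved under pics/ and viewed, at most 10 in all, crops included, and the job is handed in when it is done.

Besides the shell and the picture viewer there is one more tool, called after ">>>" by a JSON object that holds its "api" and its "payload", one argument or row to a line. apply_moves: Moves the arm, as the interface text tells. Its arguments: {"type":"object","properties":{"steps":{"type":"string"}},"required":["steps"]}

```bash
ls; mkdir -p pics; python3 - <<'E'
from rig import manip
import cv2,json
for n in("scene","top"):
    c=manip.read_camera(n); cv2.imwrite(f"pics/{n}0.png",c["frame"][:,:,::-1])
    print(n,c["fx"],c["fy"],c["cx"],c["cy"],c["distortion"],c["xyz"],c["rotation"])
c=manip.read_camera("wrist");print(c["tool_from_camera"])
s=manip.sense();print(s)
E
```

```text
pics
scene 403.8702756648721 403.8702756648721 329.97615017192754 200.6679506098916 [-0.03766117  0.          0.          0.          0.        ] [1.68815825 0.7239639  1.10175102] [-1.18869381 -2.18742568  1.07126398]
top 374.0504473796552 374.0504473796552 314.3909821577861 193.3453488850226 [-0.05796843  0.          0.          0.          0.        ] [0.48554707 0.01693277 1.31881509] [-2.16255136  2.20064715 -0.0757796 ]
[[-1.22326881e-03 -9.55652330e-01 -2.94494700e-01  8.26183363e-02]
 [ 9.99998994e-01 -9.57501091e-04 -1.04663829e-03 -5.51916688e-04]
 [ 7.18243329e-04 -2.94495684e-01  9.55652540e-01 -1.73864751e-01]
 [ 0.00000000e+00  0.00000000e+00  0.00000000e+00  1.00000000e+00]]
{'clock': 0.15, 'joints': array([ 1.11347611,  0.61570596, -0.01263061,  1.4245082 ,  0.00809041,
        1.10337318, -0.04039117]), 'joint_vel': array([ 0.00219511, -0.00347384, -0.00121773, -0.00486178,  0.0004367 ,
        0.00150493,  0.00096326]), 'tau': array([ 9.64138562e-04, -4.59345961e+01,  2.09687082e-01, -1.65942550e+01,
       -6.11120090e-02,  1.81826286e-02,  1.53921728e-04]), 'eef_pos': array([ 0.27122184, -0.59004562,  0.21074896]), 'tool_rot': array([-3.06710347e+00, -6.71225593e-01,  6.52078760e-04]), 'force': array([0.18824254, 0.71023675, 0.53469827]), 'wrist_torque': array([ 0.02739668, -0.00073792,  0.03789723]), 'gripper_force': 0.0, 'opening': 1.0004643534178042}
```

View pics/top0.png

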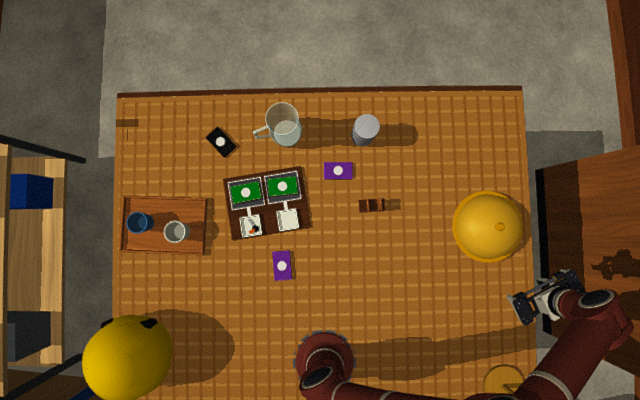

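View pics/scene0.png

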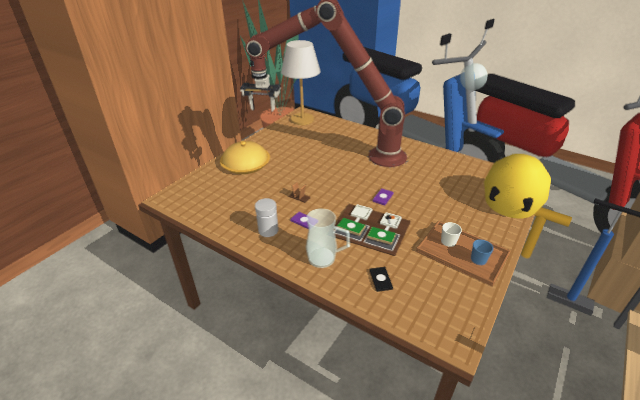

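The robot base is at about (324,360) in the top view, so +x is up and +y is left. The key seems to be in the left dish at about (251,227), and the right dish at (288,219) looks empty. The green plaques are at (246,192) and (283,186), and the rack at (372,205). The look-alikes are purple at (338,171) and (282,266), and black at (221,142). I'll confirm in an enlarged crop.

```bash
python3 - <<'E'
import cv2
f=cv2.imread("pics/top0.png")[155:250,218:408]
cv2.imwrite("pics/top0c.png",cv2.resize(f,None,fx=4.2,fy=4.2,interpolation=cv2.INTER_CUBIC))
E
```

```text
(no output)
```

View pics/top0c.png

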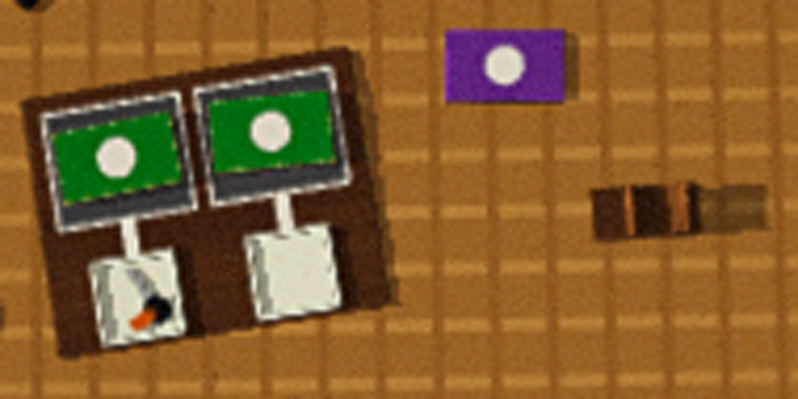

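The crop confirms it: the key (black head, orange tag at about (255,229)) lies in the left dish, which has the white link to the left bay. The right dish is empty. So plaque_left at (245.5,192.4) is the one, green with a disc and on the board. The purple and black ones are off the board. The tool always points down, so I'll turn the plaque as a hinge in the pads, gripped at mid-length and pushed over the fixed rack.

```bash
cat > h.py <<'E'
import numpy as np,cv2
from scipy.spatial.transform import Rotation as R
from rig import manip
def hit(c,uv,z,T=None):
    K=np.array([[c["fx"],0,c["cx"]],[0,c["fy"],c["cy"]],[0,0,1]])
    p=cv2.undistortPoints(np.array(uv,float).reshape(-1,1,2),K,np.array(c["distortion"]))[:,0]
    d=np.c_[p,np.ones(len(p))]
    if T is None: o,M=np.array(c["xyz"]),R.from_rotvec(c["rotation"]).as_matrix()
    else: o,M=T[:3,3],T[:3,:3]
    d=d@M.T
    return o+d*((np.reshape(z,(-1,1))-o[2])/d[:,2:])
def wristT(s,c):
    T=np.eye(4);T[:3,:3]=R.from_rotvec(s["tool_rot"]).as_matrix();T[:3,3]=s["eef_pos"]
    return T@np.array(c["tool_from_camera"])
E
python3 - <<'E'
from h import *
np.set_printoptions(precision=4,suppress=True)
c=manip.read_camera("top")
cr=lambda q:[(218+(x+.5)/4.2-.5,155+(y+.5)/4.2-.5) for x,y in q]
b=hit(c,cr([(22,102),(350,47),(398,300),(60,357)]),.01);print("board",b,b.mean(0))
e=b[1]-b[0]+b[2]-b[3];print("board yaw",np.arctan2(e[0],-e[1]), np.linalg.norm(b[1]-b[0]),np.linalg.norm(b[2]-b[1]))
d=hit(c,cr([(116,157),(270,131)]),.032);print("discs",d)
p=hit(c,cr([(50,133),(178,110),(185,182),(63,207)]),.032);print("pl",p,p.mean(0))
print("rack foot L",hit(c,cr([(592,188),(594,240)]),.008),"walls",hit(c,cr([(624,186),(628,238),(635,186),(638,236),(670,182),(674,234),(692,182),(695,234)]),.067))
print("pitcher base,caddy,purple",hit(c,[(283,135),(366,135),(338,171)],.0))
s=manip.sense();M=R.from_rotvec(s["tool_rot"]).as_matrix();print(M)
E
```

```text
board [[0.6393 0.3445 0.01  ]
 [0.6807 0.0676 0.01  ]
 [0.4682 0.0308 0.01  ]
 [0.4254 0.3128 0.01  ]] [0.5534 0.1889 0.01  ]
board yaw 0.14943790133503873 0.28003850899893495 0.21566804557209646
discs [[0.5897 0.261  0.032 ]
 [0.6089 0.1336 0.032 ]]
pl [[0.6105 0.3157 0.032 ]
 [0.6276 0.2095 0.032 ]
 [0.568  0.2041 0.032 ]
 [0.5492 0.305  0.032 ]] [0.5888 0.2585 0.032 ]
rack foot L [[ 0.5586 -0.1329  0.008 ]
 [ 0.5151 -0.1334  0.008 ]] walls [[ 0.5564 -0.1517  0.067 ]
 [ 0.5149 -0.1538  0.067 ]
 [ 0.5563 -0.1605  0.067 ]
 [ 0.5163 -0.1618  0.067 ]
 [ 0.559  -0.1886  0.067 ]
 [ 0.5174 -0.1906  0.067 ]
 [ 0.5586 -0.2063  0.067 ]
 [ 0.5171 -0.2074  0.067 ]]
pitcher base,caddy,purple [[ 0.7948  0.1308  0.    ]
 [ 0.7895 -0.1666  0.    ]
 [ 0.6612 -0.0633  0.    ]]
[[ 0.9086  0.4177 -0.0007]
 [ 0.4177 -0.9086  0.0015]
 [-0.     -0.0016 -1.    ]]
```

>>> {"api": "apply_moves", "payload": {
  "steps": "3.2 -3.2 0 0 1;3.2 -3.2 0 0 1;3.2 -3.2 0 0 1;3.2 -3.2 0 0 1;3.2 -3.2 0 0 1;3.2 -3.2 0 0 1;3.2 -3.2 0 0 1;3.2 -3.2 0 0 1"
}}

```text
clock: 1.0
eef_pos: [0.3975, -0.2493, 0.2118]
tool_rot: [3.069, 0.671, 0.001]
force: [0.4, -1.0, 0.4]
opening: 1.001
gripper_force: 0.0
```

>>> {"api": "apply_moves", "payload": {
  "steps": "3.2 -3.2 0 0 1;3.2 -3.2 0 0 1;3.2 -3.2 0 0 1;3.2 -3.2 0 0 1;3.2 -3.2 0 0 1;3.2 -3.2 0 0 1;3.2 -3.2 0 0 1;3.2 -3.2 0 0 1"
}}

```text
clock: 1.8
eef_pos: [0.5232, 0.0901, 0.2117]
tool_rot: [3.069, 0.671, -0.0]
force: [0.9, 0.3, 0.7]
opening: 1.001
gripper_force: 0.0
```

>>> {"api": "apply_moves", "payload": {
  "steps": "3.2 -3.2 0 0 1;3.2 -3.2 0 0 1;3.2 -3.2 0 0 1;3.2 -3.2 0 0 1;0 0 0 -0.145 1;0 0 0 -0.145 1;0 0 0 -0.145 1;0 0 0 -0.145 1"
}}

```text
clock: 2.6
eef_pos: [0.5855, 0.2582, 0.2113]
tool_rot: [2.744, 1.529, -0.001]
force: [0.0, -0.6, -0.2]
opening: 1.001
gripper_force: 0.0
```

>>> {"api": "apply_moves", "payload": {
  "steps": "0 0 0 -0.145 1;0 0 0 -0.145 1;0 0 0 -0.145 1;0 0 0 -0.145 1;0 0 0 -0.13 1;0 0 0 0 1;0 0 0 0 1"
}}

```text
clock: 3.3
eef_pos: [0.5857, 0.2579, 0.2114]
tool_rot: [-2.052, -2.378, 0.001]
force: [-0.5, -0.3, 0.2]
opening: 0.999
gripper_force: 0.0
```

```bash
python3 - <<'E'
from h import *
s=manip.sense();c=manip.read_camera("wrist");cv2.imwrite("pics/w1.png",c["frame"][:,:,::-1])
print(s["clock"],s["eef_pos"],R.from_rotvec(s["tool_rot"]).as_matrix().round(4),s["joints"])
E
```

```text
3.3 [0.58566751 0.25792117 0.21143651] [[-1.464e-01  9.892e-01 -5.000e-04]
 [ 9.892e-01  1.464e-01 -1.000e-04]
 [-1.000e-04 -5.000e-04 -1.000e+00]] [-0.16860626  0.64166986 -0.49880551  1.44499177  0.32092034  1.13675968
 -0.57220955]
```

View pics/w1.png

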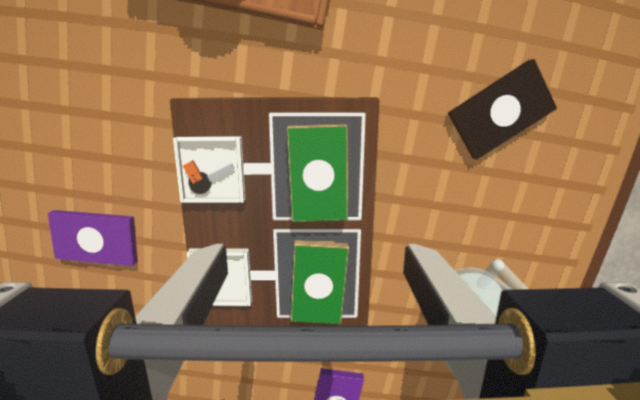

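In the wrist view plaque_left has its disc at (318,175) and corners (288,126), (346,125), (348,219), (289,221). The key is in its dish at (200,178). The right plaque's disc is at (318,286).

```bash
python3 - <<'E'
from h import *
np.set_printoptions(precision=4,suppress=True)
s=manip.sense();c=manip.read_camera("wrist");T=wristT(s,c)
M=R.from_rotvec(s["tool_rot"]).as_matrix()
p=hit(c,[(288,126),(346,125),(348,219),(289,221)],.032,T);print(p,p.mean(0))
d=hit(c,[(318,175),(318,286)],.032,T);print("discs",d)
e=p[0]-p[3]+p[1]-p[2];print("plaque yaw",np.arctan2(-e[0],e[1]),"tool",np.arctan2(-M[0,0],M[1,0]))
b=hit(c,[(170,98),(378,97)],.01,T);e=b[1]-b[0];print("board",b,np.arctan2(e[1],e[0]),np.linalg.norm(e))
print("frame",hit(c,[(270,114),(364,114),(362,218),(274,218)],.01,T).mean(0), "key spot dish",hit(c,[(175,138),(242,137),(243,202),(182,203)],.022,T).mean(0))
print("to go (tool, m)",(d[0]-s["eef_pos"])@M)
E
```

```text
[[0.5509 0.3076 0.032 ]
 [0.6078 0.317  0.032 ]
 [0.6268 0.2197 0.032 ]
 [0.5644 0.2082 0.032 ]] [0.5875 0.2631 0.032 ]
discs [[0.5878 0.2627 0.032 ]
 [0.607  0.1345 0.032 ]]
plaque yaw 0.16370819000744524 tool 0.147484867670043
board [[0.4237 0.317  0.01  ]
 [0.6378 0.3486 0.01  ]] 0.14655617944786592 0.21647970376256911
frame [0.587  0.2654 0.01  ] key spot dish [0.4742 0.2485 0.022 ]
to go (tool, m) [0.0043 0.0028 0.1795]
```

>>> {"api": "apply_moves", "payload": {
  "steps": "0.4 0.25 3.5 0 1;0 0 4 0 1;0 0 4 0 1;0 0 3 0 1;0 0 2 0 1;0 0 1 0 1;0 0 0.4 0 1;0 0 0 0 1"
}}

```text
clock: 4.2
eef_pos: [0.5879, 0.2629, 0.0331]
tool_rot: [2.049, 2.381, 0.001]
force: [0.6, 0.3, -0.8]
opening: 0.997
gripper_force: 0.0
```

>>> {"api": "apply_moves", "payload": {
  "steps": "0 0 0 0 0.6;0 0 0 0 0.3;0 0 0 0 0;0 0 0 0 -0.5;0 0 0 0 -1;0 0 0 0 -1;0 0 0 0 -1"
}}

```text
clock: 4.9
eef_pos: [0.5876, 0.2625, 0.0327]
tool_rot: [-2.049, -2.382, -0.0]
force: [0.3, 0.9, 0.1]
opening: 0.446
gripper_force: 0.0
```

>>> {"api": "apply_moves", "payload": {
  "steps": "0 0 0 0 -1;0 0 0 0 -1;0 0 0 0 -1"
}}

```text
clock: 5.2
eef_pos: [0.5875, 0.2626, 0.0327]
tool_rot: [-2.049, -2.382, -0.0]
force: [-0.6, -0.7, -0.1]
opening: 0.186
gripper_force: 0.0
```

```bash
python3 - <<'E'
from h import *
s=manip.sense();c=manip.read_camera("wrist");cv2.imwrite("pics/w2.png",c["frame"][:,:,::-1])
print(s["clock"],s["eef_pos"],s["opening"],s["gripper_force"])
E
```

```text
5.2 [0.5875399  0.26256255 0.03267272] 0.18580149763208872 0.0
```

View pics/w2.png

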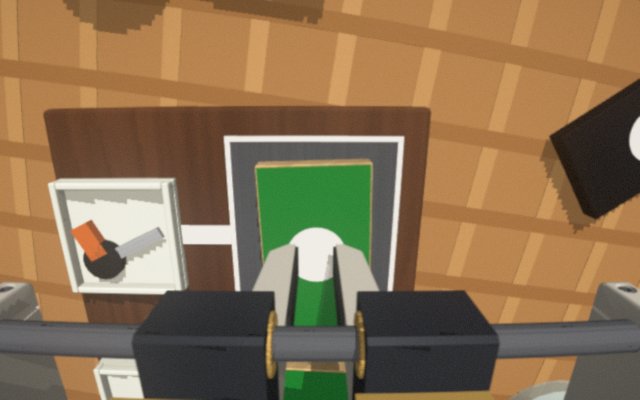

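The fingers closed above the plaque without touching it: the disc at (316,250) lies between and below the tips. I'll reopen and check tips_ahead and the scene view.

>>> {"api": "apply_moves", "payload": {
  "steps": "0 0 0 0 1;0 0 0 0 1;0 0 0 0 1;0 0 0 0 1;0 0 0 0 1;0 0 0 0 1;0 0 0 0 1;0 0 0 0 1"
}}

```text
clock: 6.05
eef_pos: [0.5876, 0.2626, 0.0327]
tool_rot: [-2.049, -2.382, -0.0]
force: [0.9, 1.0, 0.4]
opening: 0.789
gripper_force: 0.0
```

```bash
python3 - <<'E'
from h import *
print(manip.tips_ahead,[a for a in dir(manip) if a[0]!="_"])
s=manip.sense();print(s["opening"],s["eef_pos"],s["clock"])
c=manip.read_camera("scene");f=c["frame"][170:270,300:450,::-1];w=manip.read_camera("wrist")["frame"][150:400,150:500,::-1]
cv2.imwrite("pics/s3.png",np.vstack([cv2.resize(f,(750,340)),cv2.resize(w,(750,260))[:,:]]))
E
```

```text
0.019 ['MotionError', 'job_done', 'read_camera', 'sense', 'tips_ahead']
0.7886497202492943 [0.58755166 0.26260598 0.03271151] 6.05
```

View pics/s3.png

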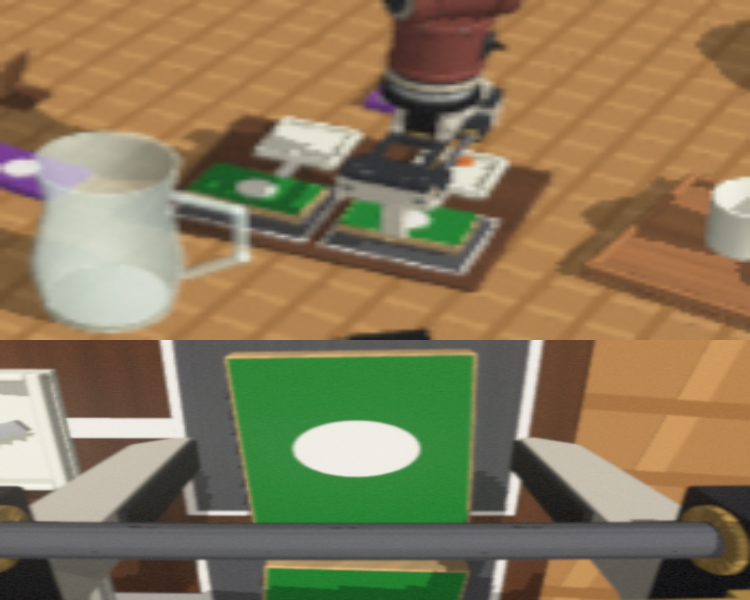

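```bash
python3 - <<'E'
from h import *
c=manip.read_camera("wrist");print(c["fx"],c["cx"],c["cy"],c["distortion"])
C=np.linalg.inv(np.array(c["tool_from_camera"]))
K=np.array([[c["fx"],0,c["cx"]],[0,c["fy"],c["cy"]],[0,0,1]])
o=manip.sense()["opening"]*.0465
for z in(.019,.01,0,-.01,-.02):
    P=np.array([(x,y,z) for x in(.0075,-.0075) for y in(-o,o)],float)
    print(z,cv2.projectPoints(P@C[:3,:3].T+C[:3,3],np.zeros(3),np.zeros(3),K,np.array(c["distortion"]))[0][:,0].round(0).tolist())
f=c["frame"][190:330,200:430,::-1];cv2.imwrite("pics/w4.png",cv2.resize(f,None,fx=3.4,fy=3.4,interpolation=cv2.INTER_CUBIC))
E
```

```text
349.85333695025014 315.22359630850224 202.81545770900323 [-0.06042227  0.          0.          0.          0.        ]
0.019 [[244.0, 229.0], [387.0, 229.0], [245.0, 252.0], [386.0, 252.0]]
0.01 [[240.0, 235.0], [390.0, 235.0], [242.0, 259.0], [389.0, 259.0]]
0 [[237.0, 242.0], [394.0, 242.0], [239.0, 267.0], [392.0, 267.0]]
-0.01 [[233.0, 250.0], [398.0, 249.0], [235.0, 276.0], [396.0, 275.0]]
-0.02 [[228.0, 258.0], [403.0, 258.0], [230.0, 285.0], [400.0, 285.0]]
```

View pics/w4.png

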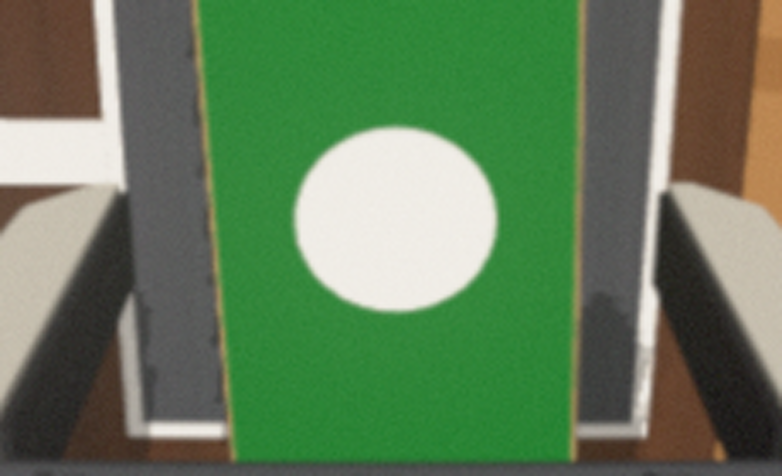

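The tip corners at (235,245) and (396,245) fit fingertips about 4 mm behind the reported TCP, not 19 mm ahead, so the fingers passed over the plaque. I'll go 2 cm lower, and grip 7 mm towards the board's -y end so that the rising end clears the palm.

>>> {"api": "apply_moves", "payload": {
  "steps": "-0.7 0 0 0 1;0 0 0 0 1;0 0 0.5 0 1;0 0 0.5 0 1;0 0 0.5 0 1;0 0 0.4 0 1;0 0 0 0 1"
}}

```text
clock: 6.9
eef_pos: [0.588, 0.2554, 0.0127]
tool_rot: [-2.048, -2.381, 0.002]
force: [-1.1, -0.3, -0.4]
opening: 0.999
gripper_force: 0.0
```

>>> {"api": "apply_moves", "payload": {
  "steps": "0 0 0 0 -1;0 0 0 0 -1;0 0 0 0 -1;0 0 0 0 -1;0 0 0 0 -1;0 0 0 0 -1;0 0 0 0 -1;0 0 0 0 -1"
}}

```text
clock: 7.7
eef_pos: [0.5887, 0.2557, 0.0139]
tool_rot: [2.049, 2.382, 0.001]
force: [-0.5, 0.3, 1.4]
opening: 0.642
gripper_force: 29.9
```

>>> {"api": "apply_moves", "payload": {
  "steps": "0 0 -1 0 -1;0 0 -3 0 -1;0 0 -4 0 -1;0 0 -4 0 -1;-4 -1.2 0 0 -1;-4 -1.2 0 0 -1;-4 -1.2 0 0 -1;-4 -1.2 0 0 -1"
}}

```text
clock: 8.5
eef_pos: [0.5646, 0.0887, 0.1343]
tool_rot: [2.048, 2.382, 0.0]
force: [0.4, -0.1, -0.2]
opening: 0.644
gripper_force: 29.9
```

>>> {"api": "apply_moves", "payload": {
  "steps": "-4 -1.2 0 0 -1;-4 -1.2 0 0 -1;-4 -1.2 0 0 -1;-4 -1.1 0 0 -1;-4 -1.1 0 0 -1;0 0 0 0.112 -1;0 0 0 0 -1;0 0 0 0 -1"
}}

```text
clock: 9.3
eef_pos: [0.5378, -0.1148, 0.1342]
tool_rot: [-2.174, -2.268, -0.002]
force: [-0.2, 0.5, -0.4]
opening: 0.64
gripper_force: 29.9
```

```bash
python3 - <<'E'
from h import *
s=manip.sense();print(s["eef_pos"],s["opening"],s["gripper_force"],R.from_rotvec(s["tool_rot"]).as_matrix()[:,0])
c=manip.read_camera("wrist");t=manip.read_camera("top")["frame"][150:250,300:430,::-1]
a=c["frame"][:,:,::-1]
cv2.imwrite("pics/m5.png",np.hstack([cv2.resize(a,(420,262)),cv2.resize(t,(341,262))]))
E
```

```text
[ 0.5377846  -0.11481307  0.13416976] 0.6402597071739214 29.900061786174774 [-4.20031286e-02  9.99117137e-01  8.26930767e-04]
```

View pics/m5.png

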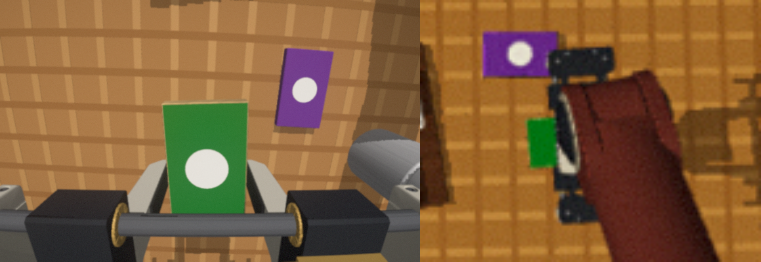

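The wrist view shows the plaque held with its green face up and its long part on the +y side. The camera at (210,170) sees the disc, and the rack is hidden under the gripper. Next I lower its -y end onto the near rack wall.

>>> {"api": "apply_moves", "payload": {
  "steps": "-0.5 0 3 0 -1;0 0 3 0 -1;0 0 1.1 0 -1;0 0 0 0 -1"
}}

```text
clock: 9.8
eef_pos: [0.5372, -0.1198, 0.0617]
tool_rot: [-2.174, -2.264, 0.002]
force: [0.9, -0.6, 0.0]
opening: 0.641
gripper_force: 30.0
```

>>> {"api": "apply_moves", "payload": {
  "steps": "0 0 0.3 0 -1;0 0 0.3 0 -1;0 0 0.3 0 -1;0 0 0 0 -1"
}}

```text
clock: 10.2
eef_pos: [0.5396, -0.1202, 0.0555]
tool_rot: [2.175, 2.263, 0.005]
force: [0.3, 2.4, 5.1]
opening: 0.639
gripper_force: 30.0
```

```bash
cat >> h.py <<'E'
def green():
    c=manip.read_camera("wrist");f=c["frame"].astype(int)
    m=((f[...,1]>f[...,0]+40)&(f[...,1]>f[...,2]+40)).astype(np.uint8)
    n,_,st,_=cv2.connectedComponentsWithStats(m)
    return st[1:][st[1:,4]>60].tolist()
E
python3 -c "
from h import *
print(green())"
```

```text
[[254, 156, 123, 170, 16767]]
```

>>> {"api": "apply_moves", "payload": {
  "steps": "-0.1 0 0.3 0 -1;-0.1 0 0.3 0 -1;-0.2 0 0.3 0 -1;0 0 0 0 -1"
}}

```text
clock: 10.65
eef_pos: [0.5398, -0.122, 0.0462]
tool_rot: [2.176, 2.265, 0.009]
force: [-0.1, 5.2, 5.0]
opening: 0.639
gripper_force: 30.0
```

```bash
python3 -c "
from h import *
print(green())"
```

```text
[[256, 153, 119, 173, 16905]]
```

>>> {"api": "apply_moves", "payload": {
  "steps": "-0.2 0 0.2 0 -1;-0.2 0 0.2 0 -1;-0.2 0 0.1 0 -1;-0.2 0 0 0 -1;0 0 0 0 -1"
}}

```text
clock: 11.2
eef_pos: [0.5399, -0.125, 0.0413]
tool_rot: [-2.17, -2.266, -0.015]
force: [-1.1, 11.3, 6.2]
opening: 0.645
gripper_force: 30.0
```

```bash
cat >> h.py <<'E'
def ang():
    c=manip.read_camera("wrist");f=c["frame"].astype(int)
    m=((f[...,1]>f[...,0]+40)&(f[...,1]>f[...,2]+40))
    m[:,:230]=0;m[:,400:]=0
    r=np.where(m.sum(1)>30)[0]; t=r[0]; w=np.mean([np.ptp(np.where(m[k])[0])+1 for k in range(t+2,t+6)])
    return int(t),w,"depth far edge",.060*c["fx"]/w
E
python3 -c "
from h import *
print(green(),ang())"
```

```text
[[254, 152, 123, 174, 16952]] (152, np.float64(112.0), 'depth far edge', np.float64(0.18742143050906254))
```

>>> {"api": "apply_moves", "payload": {
  "steps": "-0.3 0 0.2 0 -1;-0.3 0 0.2 0 -1;-0.3 0 0 0 -1;0 0 0 0 -1"
}}

```text
clock: 11.7
eef_pos: [0.5401, -0.13, 0.0371]
tool_rot: [-2.165, -2.266, -0.02]
force: [-1.7, 16.0, 5.5]
opening: 0.641
gripper_force: 30.0
```

```bash
python3 -c "
from h import *
print(ang())"
```

```text
(150, np.float64(109.25), 'depth far edge', np.float64(0.19213913242119))
```

>>> {"api": "apply_moves", "payload": {
  "steps": "0.6 0 -1 0 -1;0 0 -3.5 0 -1;0 0 -4 0 -1;-4 -0.3 0 0 -1;-4.5 -0.3 0 0 -1;-4.5 -0.2 0 0 -1;0 0 0 0 -1;0 0 0 0 -1"
}}

```text
clock: 12.55
eef_pos: [0.5344, -0.2687, 0.1207]
tool_rot: [2.184, 2.258, -0.001]
force: [0.2, 0.6, -0.6]
opening: 0.642
gripper_force: 30.0
```

```bash
python3 -c "
from h import *
s=manip.sense();print(ang(),s['eef_pos'],R.from_rotvec(s['tool_rot']).as_matrix().round(3))"
```

```text
(150, np.float64(109.5), 'depth far edge', np.float64(0.19170045860287677)) [ 0.53438185 -0.26871829  0.12065398] [[-0.033  0.999 -0.   ]
 [ 0.999  0.033 -0.001]
 [-0.001 -0.    -1.   ]]
```

>>> {"api": "apply_moves", "payload": {
  "steps": "0 0.2 2.5 0 -1;0 0 2.4 0 -1;0.6 0 0 0 -1;0.6 0 0 0 -1;0.6 0 -0.4 0 -1;0.6 0 -0.4 0 -1;0.4 0 -0.4 0 -1;0.4 0 -0.4 0 -1"
}}

```text
clock: 13.4
eef_pos: [0.5355, -0.2356, 0.0887]
tool_rot: [2.177, 2.262, -0.004]
force: [-0.8, -4.2, -3.8]
opening: 0.643
gripper_force: 30.0
```

```bash
python3 -c "
from h import *
s=manip.sense();print(ang(),green(),s['eef_pos'])"
```

```text
(181, np.float64(99.0), 'depth far edge', np.float64(0.212032325424394)) [[250, 180, 132, 146, 13712]] [ 0.53553859 -0.23560108  0.08871481]
```

>>> {"api": "apply_moves", "payload": {
  "steps": "0.5 0 -0.3 0 -1;0.5 0 -0.2 0 -1;0.5 0 -0.2 0 -1;0.5 0 -0.2 0 -1;0.7 0 -0.2 0 -1;0 0 0 0 -1"
}}

```text
clock: 14.1
eef_pos: [0.5347, -0.2076, 0.0995]
tool_rot: [2.177, 2.263, -0.002]
force: [-0.4, -3.6, 0.0]
opening: 0.642
gripper_force: 30.0
```

```bash
python3 -c "
from h import *
s=manip.sense();print(green(),s['eef_pos'])"
```

```text
[[247, 217, 137, 109, 10092]] [ 0.53474143 -0.20758463  0.09951187]
```

>>> {"api": "apply_moves", "payload": {
  "steps": "0.5 0 0.1 0 -1;0.5 0 0.2 0 -1;0.5 0 0.2 0 -1;0.4 0 0.3 0 -1;0.4 0 0.5 0 -1;0.4 0 0.5 0 -1;0 0 0 0 -1"
}}

```text
clock: 14.85
eef_pos: [0.5347, -0.1768, 0.0807]
tool_rot: [-2.174, -2.265, -0.006]
force: [-0.2, 1.6, -0.5]
opening: 0.44
gripper_force: 0.0
```

```bash
python3 -c "
from h import *
s=manip.sense();print(green(),s['eef_pos'])"
```

```text
[[273, 280, 81, 19, 996]] [ 0.53470104 -0.17676929  0.08070014]
```

The grip was lost, so I'll look before doing anything else.

```bash
python3 - <<'E'
from h import *
f=manip.read_camera("scene")["frame"][150:240,250:360,::-1]
w=manip.read_camera("wrist")["frame"][:,:,::-1]
t=manip.read_camera("top")["frame"][150:250,300:430,::-1]
I=cv2.INTER_CUBIC
a=np.hstack([cv2.resize(f,(420,344),interpolation=I),cv2.resize(t,(380,344),interpolation=I)])
b=np.hstack([cv2.resize(w,(409,256)),np.zeros((256,391,3),np.uint8)])
cv2.imwrite("pics/m6.png",np.vstack([a,b]))
E
```

```text
(no output)
```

View pics/m6.png

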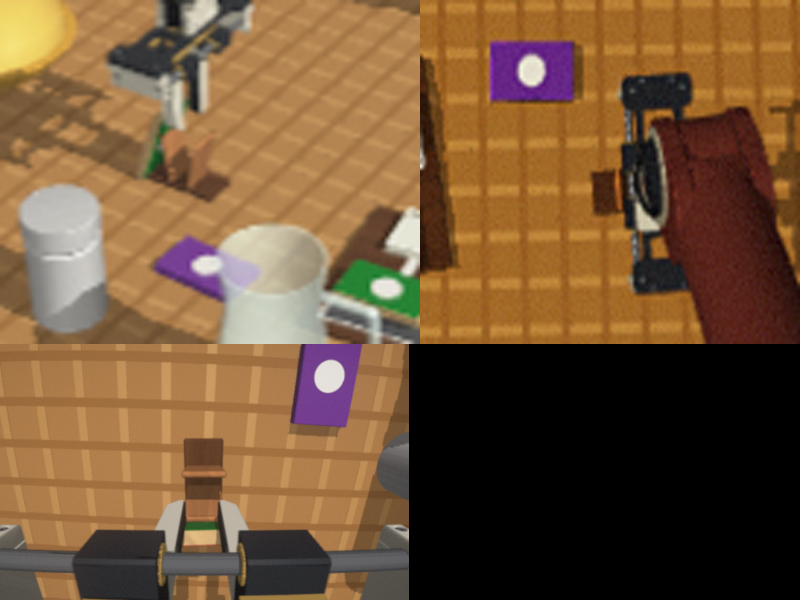

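The plaque slid out and now stands on edge just past the rack's far (-y) wall, leaning on it. Its green face points to +y at about (152,150) in the scene crop, with the wood top edge at wrist v≈299–315. That's a fair regrip position. I'll open, rise and measure it.

>>> {"api": "apply_moves", "payload": {
  "steps": "0 0 -2 0 1;0 0 -2 0 1;0 0 -2 0 1;0 0 0 0 1;0 0 0 0 1;0 0 0 0 1;0 0 0 0 1;0 0 0 0 1"
}}

```text
clock: 15.85
eef_pos: [0.5336, -0.1802, 0.1398]
tool_rot: [-2.178, -2.262, 0.001]
force: [-0.4, -0.0, 0.5]
opening: 0.751
gripper_force: 0.0
```

```bash
python3 - <<'E'
from h import *
s=manip.sense();c=manip.read_camera("wrist");f=c["frame"]
print(s["eef_pos"],s["opening"],s["clock"],green())
cv2.imwrite("pics/w7.png",cv2.resize(f[150:340,210:430,::-1],None,fx=3.1,fy=3.1,interpolation=cv2.INTER_CUBIC))
for v in range(180,330,4): print(v,f[v,315],f[v,295],end=";")
E
```

```text
[ 0.53356607 -0.18018878  0.13982611] 0.7509308878861105 15.85 []
180 [96 62 38] [113  78  48];184 [68 43 29] [112  78  49];188 [71 48 32] [113  78  48];192 [72 48 34] [128  89  53];196 [84 57 34] [117  79  45];200 [94 62 39] [116  81  46];204 [92 60 36] [134  92  51];208 [94 62 39] [147 105  63];212 [135  90  54] [154 108  65];216 [154 101  62] [156 110  65];220 [152  99  61] [143  99  59];224 [154 101  62] [141  96  58];228 [153  98  60] [147 101  62];232 [178 119  74] [157 105  66];236 [100  81  50] [86 78 42];240 [109 126  69] [111 123  66];244 [218 178 122] [222 182 125];248 [216 178 120] [214 175 121];252 [213 175 117] [204 166 114];256 [210 170 118] [198 161 110];260 [133  95  58] [126  87  53];264 [133  97  59] [122  88  53];268 [132 100  63] [123  89  55];272 [130  97  58] [121  87  54];276 [134 100  63] [121  88  51];280 [133  97  62] [122  88  54];284 [135 100  63] [121  87  54];288 [109  78  44] [110  75  45];292 [109  77  45] [108  74  42];296 [129  98  60] [116  82  49];300 [133 101  63] [119  86  53];304 [131  98  62] [119  84  50];308 [132  97  61] [116  87  49];312 [128  95  58] [117  81  48];316 [129  94  59] [118  84  53];320 [182 136  84] [164 119  70];324 [181 136  86] [162 117  72];328 [78 76 74] [74 71 72];
```

View pics/w7.png

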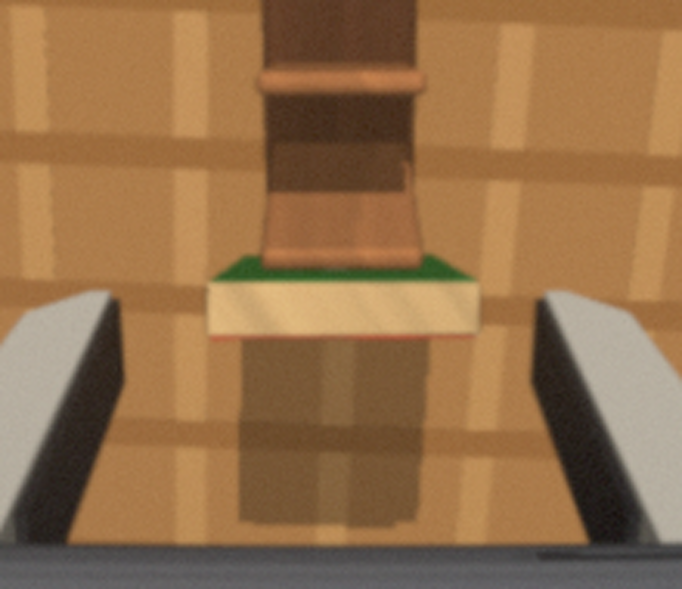

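The crop shows the standing plaque's top edge with corners (208,281), (478,281), (479,333), (209,335), green towards the rack (+y) and a thin red line on the -y side. It leans slightly on the far wall.

```bash
python3 - <<'E'
from h import *
np.set_printoptions(precision=4,suppress=True)
s=manip.sense();c=manip.read_camera("wrist");T=wristT(s,c);M=R.from_rotvec(s["tool_rot"]).as_matrix()
q=[(210+(x+.5)/3.1-.5,150+(y+.5)/3.1-.5) for x,y in [(208,281),(478,281),(479,333),(209,335)]]
for z in(.09,.095,.1):
    p=hit(c,q,z,T);print(z,p.mean(0),np.linalg.norm(p[0]-p[1]),np.linalg.norm(p[1]-p[2]),((p.mean(0)-s["eef_pos"])@M))
w=[(210+(x+.5)/3.1-.5,150+(y+.5)/3.1-.5) for x,y in [(258,88),(424,88),(262,268),(420,268),(262,70),(262,250)]]
print("wall tops",hit(c,w,.067,T), M[:,0])
E
```

```text
0.09 [ 0.538  -0.1997  0.09  ] 0.06043577107736432 0.012843896745206891 [-0.0196  0.0035  0.0501]
0.095 [ 0.5378 -0.1974  0.095 ] 0.05908701156292705 0.012557256438833164 [-0.0173  0.0034  0.0451]
0.1 [ 0.5377 -0.1951  0.1   ] 0.05773825204848967 0.012270616132459462 [-0.0151  0.0033  0.0401]
wall tops [[ 0.5165 -0.1551  0.067 ]
 [ 0.5552 -0.1536  0.067 ]
 [ 0.5183 -0.2003  0.067 ]
 [ 0.5571 -0.1989  0.067 ]
 [ 0.5173 -0.1507  0.067 ]
 [ 0.5182 -0.1955  0.067 ]] [-0.0381  0.9993  0.0005]
```

>>> {"api": "apply_moves", "payload": {
  "steps": "-2.4 0.35 0 0 1;0 0 0 0 1;0 0 3 0 1;0 0 2.5 0 1;0 0 2 0 1;0 0 0.6 0 1;0 0 0 0 1"
}}

```text
clock: 16.7
eef_pos: [0.5379, -0.2034, 0.059]
tool_rot: [-2.177, -2.262, 0.001]
force: [0.4, -0.4, 0.7]
opening: 1.0
gripper_force: 0.0
```

>>> {"api": "apply_moves", "payload": {
  "steps": "0 0 0 0 -1;0 0 0 0 -1;0 0 0 0 -1;0 0 0 0 -1;0 0 0 0 -1;0 0 0 0 -1;0 0 0 0 -1;0 0 0 0 -1"
}}

```text
clock: 17.5
eef_pos: [0.5386, -0.2043, 0.06]
tool_rot: [2.179, 2.263, 0.0]
force: [-0.6, -0.6, 3.1]
opening: 0.643
gripper_force: 30.0
```

```bash
cat >> h.py <<'E'
def wood():  # red / pale-wood extents seen by the wrist camera between the fingers
    f=manip.read_camera("wrist")["frame"].astype(int);r,g,b=f[...,0],f[...,1],f[...,2]
    o={}
    for n,m in(("green",(g>r+15)&(g>b+25)),("pale",(r>190)&(g>150)&(b<150)),("red",(r>100)&(g<.45*r)&(b<.45*r))):
        k,_,st,_=cv2.connectedComponentsWithStats(m.astype(np.uint8));o[n]=[q.tolist() for q in st[1:] if q[4]>80 and 230<q[0]+q[2]/2<400]
    return o
E
python3 -c "
from h import *
print(manip.sense()['eef_pos'],wood())"
```

```text
[ 0.5386353  -0.20431261  0.05998595] {'green': [[250, 243, 131, 19, 1200]], 'pale': [[318, 17, 15, 26, 219], [315, 63, 16, 46, 412], [249, 262, 134, 26, 3305]], 'red': []}
```

>>> {"api": "apply_moves", "payload": {
  "steps": "-0.3 0 -1 0 -1;0 0 -2.5 0 -1;0 0 -2.4 0 -1;0 0 0 0 -1;0.8 0 0 0 -1;0.6 0 0 0 -1;0.5 0 0 0 -1;0.4 0 0 0 -1"
}}

```text
clock: 18.35
eef_pos: [0.537, -0.1841, 0.1178]
tool_rot: [-2.177, -2.264, 0.003]
force: [0.4, -3.8, -2.2]
opening: 0.64
gripper_force: 30.0
```

>>> {"api": "apply_moves", "payload": {
  "steps": "0.5 0 0.2 0 -1;0.5 0 0.2 0 -1;0.4 0 0.2 0 -1;0.4 0 0.3 0 -1;0.4 0 0.3 0 -1;0 0 0 0 -1"
}}

```text
clock: 18.95
eef_pos: [0.5372, -0.1609, 0.1064]
tool_rot: [-2.177, -2.265, -0.002]
force: [-1.4, -1.7, 2.6]
opening: 0.645
gripper_force: 30.0
```

```bash
python3 -c "
from h import *
print(manip.sense()['eef_pos'],wood())"
```

```text
[ 0.53716671 -0.16092533  0.10636218] {'green': [], 'pale': [[248, 262, 134, 26, 3299]], 'red': [[250, 289, 132, 12, 931]]}
```

>>> {"api": "apply_moves", "payload": {
  "steps": "0.3 0 0.4 0 -1;0.3 0 0.5 0 -1;0.3 0 0.5 0 -1;0.3 0 0.5 0 -1;0 0 0 0 -1"
}}

```text
clock: 19.5
eef_pos: [0.5374, -0.1485, 0.0874]
tool_rot: [2.177, 2.265, 0.004]
force: [1.0, -0.9, 1.3]
opening: 0.644
gripper_force: 30.0
```

```bash
python3 -c "
from h import *
print(manip.sense()['eef_pos'],wood())"
```

```text
[ 0.53744003 -0.14852993  0.08735165] {'green': [], 'pale': [[320, 41, 11, 20, 93], [317, 79, 13, 51, 276], [248, 262, 134, 24, 3002]], 'red': [[249, 287, 133, 39, 3457]]}
```

>>> {"api": "apply_moves", "payload": {
  "steps": "0.2 0 0.5 0 -1;0.2 0 0.5 0 -1;0.15 0 0.5 0 -1;0 0 0 0 -1"
}}

```text
clock: 19.95
eef_pos: [0.5362, -0.1438, 0.072]
tool_rot: [-2.177, -2.264, -0.001]
force: [1.3, 0.6, 3.2]
opening: 0.641
gripper_force: 30.0
```

```bash
python3 -c "
from h import *
print(manip.sense()['eef_pos'],wood())"
```

```text
[ 0.53621576 -0.14378893  0.07200983] {'green': [], 'pale': [[321, 47, 13, 19, 91], [319, 101, 13, 25, 109], [248, 262, 134, 21, 2665]], 'red': [[249, 284, 133, 42, 4202], [269, 362, 94, 9, 800]]}
```

>>> {"api": "apply_moves", "payload": {
  "steps": "0.15 0 0.4 0 -1;0.1 0 0.4 0 -1;0.1 0 0.4 0 -1;0 0 0.2 0 -1;0 0 0 0 -1"
}}

```text
clock: 20.5
eef_pos: [0.5357, -0.1408, 0.0582]
tool_rot: [-2.178, -2.263, 0.0]
force: [0.9, 1.1, 3.1]
opening: 0.641
gripper_force: 30.0
```

```bash
python3 -c "
from h import *
print(manip.sense()['eef_pos'],wood())"
```

```text
[ 0.53574305 -0.1407561   0.05821345] {'green': [], 'pale': [[320, 89, 15, 46, 237], [248, 262, 100, 18, 1123], [347, 263, 35, 17, 290]], 'red': [[249, 281, 133, 45, 4847], [261, 362, 109, 38, 3071]]}
```

>>> {"api": "apply_moves", "payload": {
  "steps": "0 0 0.2 0 -1;0 0 0.2 0 -1;0 0 0 0 -1"
}}

```text
clock: 20.85
eef_pos: [0.5359, -0.141, 0.0545]
tool_rot: [-2.178, -2.263, -0.0]
force: [-0.9, 1.1, 4.8]
opening: 0.643
gripper_force: 30.0
```

>>> {"api": "apply_moves", "payload": {
  "steps": "0 0 0.2 0 -1;0 0 0.1 0 -1;0 0 0 0 -1"
}}

```text
clock: 21.15
eef_pos: [0.536, -0.1409, 0.0516]
tool_rot: [-2.178, -2.263, -0.0]
force: [-0.7, 2.6, 5.9]
opening: 0.641
gripper_force: 30.0
```

```bash
python3 -c "
from h import *
print(manip.sense()['eef_pos'],wood())"
```

```text
[ 0.53599675 -0.1408862   0.05160603] {'green': [], 'pale': [[322, 50, 13, 19, 86], [318, 88, 16, 59, 442], [248, 263, 134, 16, 643]], 'red': [[249, 279, 133, 47, 5058], [259, 362, 41, 38, 1468], [331, 362, 41, 38, 1464]]}
```

```bash
cat >> h.py <<'E'
def redline():
    c=manip.read_camera("wrist");f=c["frame"].astype(int);r,g,b=f[...,0],f[...,1],f[...,2]
    red=(r>100)&(g<.45*r)&(b<.45*r);T=np.array(c["tool_from_camera"]);out=[]
    for v in list(range(284,324,5))+list(range(368,398,5)):
        k=np.where(red[v])[0]
        if len(k)<20: continue
        d=.06*c["fx"]/(k[-1]-k[0]+1);p=np.array([((k[0]+k[-1])/2-c["cx"])/c["fx"]*d,(v-c["cy"])/c["fy"]*d,d,1])
        out.append((T@p)[:3]*1000)
    return np.array(out)
E
python3 -c "
from h import *
np.set_printoptions(precision=1,suppress=True)
o=redline();print(o);q=np.polyfit(o[:,0],o[:,2],1);print('tilt deg',np.degrees(np.arctan(q[0])),q)"
```

```text
[[  1.   -0.  -32.7]
 [ -1.8  -0.3 -32.3]
 [ -5.4  -0.3 -30.8]
 [ -7.6  -0.3 -31.5]
 [-11.3  -0.3 -29.9]
 [-14.3  -0.  -29.5]
 [-17.4  -0.3 -29.1]
 [-21.3  -0.3 -27.4]
 [-55.4  -0.3 -22.1]
 [-60.5  -0.4 -20.2]
 [-64.4  -0.1 -19.6]
 [-68.4  -0.4 -19. ]
 [-73.9  -0.4 -16.9]
 [-76.6  -0.4 -17.7]]
tilt deg -11.217107982733218 [ -0.2 -32.4]
```

The fit shows the plaque red up, tilted 11° and pinched near its end, so the grip has crept. I'll lay it flat across the two rack walls, let go, and regrip it at the middle.

>>> {"api": "apply_moves", "payload": {
  "steps": "0 0 -0.8 0 -1;0.9 0 0 0 -1;0 0 0 0 -1;0 0 0.5 0 -1;0 0 0.4 0 -1;0 0 0.3 0 -1;0 0 0.3 0 -1;0 0 0 0 -1"
}}

```text
clock: 22.05
eef_pos: [0.5359, -0.1315, 0.0444]
tool_rot: [-2.178, -2.264, -0.001]
force: [-0.3, 2.3, 3.8]
opening: 0.64
gripper_force: 30.0
```

```bash
python3 -c "
from h import *
np.set_printoptions(precision=1,suppress=True)
o=redline();q=np.polyfit(o[:,0],o[:,2],1);print('tilt deg',np.degrees(np.arctan(q[0])),q,wood())"
```

```text
tilt deg -4.10921159032297 [ -0.1 -32.5] {'green': [], 'pale': [[319, 120, 15, 26, 120], [248, 273, 134, 3, 298]], 'red': [[249, 277, 133, 49, 5497], [256, 361, 43, 39, 1554], [332, 361, 43, 39, 1560]]}
```

>>> {"api": "apply_moves", "payload": {
  "steps": "0 0 0.2 0 -1;0 0 0.2 0 -1;0 0 0 0 -1;0 0 0 0 0.6;0 0 0 0 1;0 0 0 0 1;0 0 0 0 1;0 0 0 0 1"
}}

```text
clock: 22.95
eef_pos: [0.5355, -0.1325, 0.0404]
tool_rot: [-2.179, -2.263, 0.001]
force: [0.4, 0.4, -0.2]
opening: 0.989
gripper_force: 0.0
```

>>> {"api": "apply_moves", "payload": {
  "steps": "0 0 -1 0 1;0 0 -4 0 1;0 0 -4 0 1;0 0 -3 0 1;0 0 0 0 1;0 0 0 0 1"
}}

```text
clock: 23.55
eef_pos: [0.5358, -0.1324, 0.1615]
tool_rot: [2.178, 2.262, 0.001]
force: [-0.9, -0.1, -0.8]
opening: 1.0
gripper_force: 0.0
```

```bash
cat >> h.py <<'E'
def redquad(z):
    s=manip.sense();c=manip.read_camera("wrist");f=c["frame"].astype(int);r,g,b=f[...,0],f[...,1],f[...,2]
    m=((r>90)&(g<.5*r)&(b<.5*r)).astype(np.uint8);m=cv2.morphologyEx(m,cv2.MORPH_OPEN,np.ones((3,3),np.uint8))
    n,L,st,_=cv2.connectedComponentsWithStats(m);k=1+np.argmax(st[1:,4])
    cs,_=cv2.findContours((L==k).astype(np.uint8),cv2.RETR_EXTERNAL,cv2.CHAIN_APPROX_NONE)
    pts=cv2.approxPolyDP(cv2.convexHull(cs[0]),8,True)[:,0]
    p=hit(c,pts,z,wristT(s,c));rc=cv2.minAreaRect((hit(c,cs[0][:,0],z,wristT(s,c))[:,:2]*1000).astype(np.float32))
    return st[k].tolist(),pts.tolist(),p,rc
E
python3 -c "
from h import *
np.set_printoptions(precision=4,suppress=True)
print(manip.sense()['eef_pos'],*redquad(.079),sep='\n')"
```

```text
[ 0.5358 -0.1324  0.1615]
[278, 198, 76, 112, 6329]
[[353, 199], [349, 307], [282, 309], [278, 199]]
[[ 0.5643 -0.1243  0.079 ]
 [ 0.5677 -0.2199  0.079 ]
 [ 0.5108 -0.224   0.079 ]
 [ 0.507  -0.1263  0.079 ]]
((537.2510375976562, -173.7642822265625), (58.46673583984375, 98.64740753173828), 1.8491690158843994)
```

>>> {"api": "apply_moves", "payload": {
  "steps": "-4.15 0 0 0 1;0 0 3 0 1;0 0 3 0 1;0 0 2.5 0 1;0 0 1.5 0 1;0 0 0.3 0 1;0 0 0 0 1"
}}

```text
clock: 24.3
eef_pos: [0.5363, -0.1734, 0.0564]
tool_rot: [-2.176, -2.262, 0.002]
force: [-0.0, 0.1, 1.0]
opening: 0.999
gripper_force: 0.0
```

>>> {"api": "apply_moves", "payload": {
  "steps": "0 0 0 0 -1;0 0 0 0 -1;0 0 0 0 -1;0 0 0 0 -1;0 0 0 0 -1;0 0 0 0 -1;0 0 0 0 -1;0 0 0 0 -1"
}}

```text
clock: 25.1
eef_pos: [0.5375, -0.1738, 0.058]
tool_rot: [2.179, 2.263, 0.0]
force: [-1.6, -0.0, 3.2]
opening: 0.641
gripper_force: 30.0
```

>>> {"api": "apply_moves", "payload": {
  "steps": "0 0 -1 0 -1;0 0 -3 0 -1;0 0 -3 0 -1;0 0 0 0 -1"
}}

```text
clock: 25.5
eef_pos: [0.5403, -0.1738, 0.1318]
tool_rot: [2.174, 2.258, 0.007]
force: [0.4, 0.5, -0.2]
opening: 0.641
gripper_force: 30.0
```

```bash
python3 -c "
from h import *
np.set_printoptions(precision=4,suppress=True)
s=manip.sense();M=R.from_rotvec(s['tool_rot']).as_matrix();print(s['eef_pos'],np.arctan2(-M[0,0],M[1,0]))
print(wood())
d=np.array([.588,.263])-s['eef_pos'][:2];print(d@M[:2,:2])"
```

```text
[ 0.5403 -0.1738  0.1318] 0.038000070559051045
{'green': [], 'pale': [[285, 171, 71, 2, 91]], 'red': [[251, 174, 130, 152, 14119]]}
[0.4347 0.0643]
```

>>> {"api": "apply_moves", "payload": {
  "steps": "0 0 0 -0.11 -1;4.2 1.1 0 0 -1;4.2 1.1 0 0 -1;4.2 1.1 0 0 -1;4.2 1.1 0 0 -1;4.2 1.1 0 0 -1;4.2 1.1 0 0 -1;4.2 1.1 0 0 -1"
}}

```text
clock: 26.35
eef_pos: [0.569, 0.1296, 0.1263]
tool_rot: [-2.05, -2.379, 0.004]
force: [1.1, -1.2, 0.2]
opening: 0.645
gripper_force: 30.0
```

>>> {"api": "apply_moves", "payload": {
  "steps": "4.2 1.1 0 0 -1;4.2 1.1 0 0 -1;4.2 1.1 0 0 -1;0.5 0.1 0 0 -1;0 0 0 0 -1;0 0 0 0 -1"
}}

```text
clock: 26.95
eef_pos: [0.5842, 0.2606, 0.1264]
tool_rot: [2.052, 2.378, -0.006]
force: [0.4, -1.0, 0.3]
opening: 0.643
gripper_force: 30.0
```

```bash
python3 -c "
from h import *
np.set_printoptions(precision=4,suppress=True)
s=manip.sense();M=R.from_rotvec(s['tool_rot']).as_matrix();print(s['eef_pos'],np.arctan2(-M[0,0],M[1,0]),wood()['red'])
d=np.array([.588,.263])-s['eef_pos'][:2];print(d@M[:2,:2])"
```

```text
[0.5842 0.2606 0.1264] 0.14651142977131584 [[251, 175, 130, 151, 14073]]
[0.0018 0.0042]
```

>>> {"api": "apply_moves", "payload": {
  "steps": "0.2 0.4 3 0 -1;0 0 3 0 -1;0 0 2.5 0 -1;0 0 1.2 0 -1;0 0 0.6 0 -1;0 0 0 0 -1"
}}

```text
clock: 27.6
eef_pos: [0.5883, 0.2647, 0.0246]
tool_rot: [2.052, 2.378, -0.001]
force: [0.5, -0.1, 0.5]
opening: 0.644
gripper_force: 30.0
```

>>> {"api": "apply_moves", "payload": {
  "steps": "0 0 0.3 0 -1;0 0 0.2 0 -1;0 0 0.2 0 -1;0 0 0 0 -1"
}}

```text
clock: 28.0
eef_pos: [0.588, 0.2656, 0.0178]
tool_rot: [2.051, 2.38, 0.0]
force: [-1.0, -0.7, -0.4]
opening: 0.642
gripper_force: 30.0
```

>>> {"api": "apply_moves", "payload": {
  "steps": "-0.1 0 0.2 0 -1;0 0 0.15 0 -1;0 0 0.15 0 -1;0 0 0 0 -1"
}}

```text
clock: 28.4
eef_pos: [0.588, 0.2645, 0.0124]
tool_rot: [-2.051, -2.379, 0.001]
force: [0.1, 0.6, -1.4]
opening: 0.64
gripper_force: 30.0
```

>>> {"api": "apply_moves", "payload": {
  "steps": "0 0 0.1 0 -1;0 0 0 0 -1"
}}

```text
clock: 28.6
eef_pos: [0.5881, 0.2646, 0.0116]
tool_rot: [-2.051, -2.38, 0.0]
force: [0.1, -0.1, -0.4]
opening: 0.641
gripper_force: 30.0
```

>>> {"api": "apply_moves", "payload": {
  "steps": "0 0 0.1 0 -1;0 0 0 0 -1"
}}

```text
clock: 28.8
eef_pos: [0.5882, 0.2646, 0.0107]
tool_rot: [-2.051, -2.38, -0.0]
force: [-0.1, -0.7, 0.1]
opening: 0.64
gripper_force: 30.0
```

>>> {"api": "apply_moves", "payload": {
  "steps": "0 0 0.1 0 -1;0 0 0 0 -1"
}}

```text
clock: 29.0
eef_pos: [0.5882, 0.2646, 0.0106]
tool_rot: [2.051, 2.379, 0.0]
force: [-1.2, -2.1, 4.5]
opening: 0.639
gripper_force: 30.0
```

Contact at 4.5 N. I'll let go gently, rise and check.

>>> {"api": "apply_moves", "payload": {
  "steps": "0 0 0 0 0.4;0 0 0 0 0.6;0 0 0 0 1;0 0 0 0 1;0 0 0 0 1;0 0 0 0 1;0 0 0 0 1;0 0 0 0 1"
}}

```text
clock: 29.8
eef_pos: [0.5882, 0.2646, 0.0097]
tool_rot: [-2.051, -2.38, -0.0]
force: [0.3, -0.2, -0.6]
opening: 0.999
gripper_force: 0.0
```

>>> {"api": "apply_moves", "payload": {
  "steps": "0 0 -1 0 1;0 0 -4 0 1;0 0 -5 0 1;0 0 -5 0 1;0 0 -3 0 1;0 0 0 0 1;0 0 0 0 1"
}}

```text
clock: 30.5
eef_pos: [0.5883, 0.2646, 0.1909]
tool_rot: [2.05, 2.379, 0.002]
force: [-0.1, -0.2, -0.3]
opening: 1.001
gripper_force: 0.0
```

```bash
python3 - <<'E'
from h import *
np.set_printoptions(precision=4,suppress=True)
print(*redquad(.032)[2:],sep='\n')
s=manip.sense();c=manip.read_camera("wrist");T=wristT(s,c);f=c["frame"]
g=cv2.cvtColor(f,cv2.COLOR_RGB2HSV);w=((g[...,1]<50)&(g[...,2]>170)).astype(np.uint8)
n,L,st,ce=cv2.connectedComponentsWithStats(w)
for k in range(1,n):
    if st[k,4]>150:print(st[k].tolist(),hit(c,[ce[k]],.01,T)[0])
m=((f[...,1].astype(int)>f[...,0]+40)).astype(np.uint8);print("green",cv2.connectedComponentsWithStats(m)[2][1:][:3].tolist(),s["eef_pos"])
E
```

```text
[[0.6081 0.3174 0.032 ]
 [0.6224 0.2218 0.032 ]
 [0.567  0.2137 0.032 ]
 [0.5524 0.3082 0.032 ]]
((588.0577392578125, 265.0746765136719), (58.35839080810547, 97.73439025878906), 8.291572570800781)
[498, 101, 31, 33, 796] [0.7746 0.3567 0.01  ]
[236, 119, 130, 113, 1552] [0.5698 0.2744 0.01  ]
[163, 144, 74, 70, 3913] [0.4721 0.2496 0.01  ]
[309, 147, 16, 70, 1090] [0.5889 0.2615 0.01  ]
[627, 216, 13, 32, 164] [0.9601 0.2563 0.01  ]
[63, 239, 28, 26, 570] [0.3305 0.1412 0.01  ]
[206, 241, 81, 85, 1975] [0.521 0.119 0.01 ]
[338, 241, 23, 85, 341] [0.6482 0.1608 0.01  ]
[136, 244, 86, 80, 2507] [0.4489 0.113  0.01  ]
[410, 244, 90, 79, 2926] [0.7706 0.1588 0.01  ]
[301, 288, 30, 26, 612] [0.6091 0.1209 0.01  ]
green [[499, 102, 30, 32, 738], [237, 120, 128, 111, 1049], [287, 132, 1, 1, 1]] [0.5876 0.264  0.1893]
```

```bash
python3 -c "
from rig import manip
print(manip.job_done())"
```

```text
the job is handed in; nothing more can be done
None
```

The left bay's plaque, the one whose dish holds the key, now lies red face up on its own bay. I measured it about 2 mm off the bay centre and square to the board within 0.01 rad. I handed the job in at about 31 s; the hand-in call gave no pass or fail result.

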